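# Load the pressing bar in the carrying rack and bolt it in

## Robot

A 6-joint arm with a two-finger parallel gripper is mounted at the origin on the work surface. World frame = base frame: x ahead of the robot, y to its left, z up, the work surface at z = 0. Lengths are in m, angles in rad, forces in N, time in s.
With the tool pointing down it reaches from about 0.3 to 0.875 m from the base axis. Payload 6.4 kg.
Tool frame: the origin (TCP) lies at the very end of the fingers, on their centre line; the grasp point (between the pads) lies 19 mm behind it; z points along the fingers, x is the direction in which the jaws open and shut, and the axes are right-handed (so a half turn about z gives the same grasp; the last joint's range is limited). The gripper opens to 85 mm and grips with 20 to 120 N. Pads are 22 mm wide; open, the fingers measure 114 mm over their backs; the gripper's body (76 mm by 85 mm) begins 54 mm behind the grasp point. The pads swing forward as they close: fully open they stand 13 mm farther back than shut.
Start: joints at [0.943, 0.181, 1.607, -0, 1.354, -0.206], TCP at [0.235, 0.525, 0.231] pointing down, gripper open.
Joint ranges: [-2.99, 2.99], [-0.89, 2.07], [0.3, 2.58], [-1.14, 4.28], [0, 2.63], [-3.12, 3.12]. Speed limits (rad/s): [2.57, 2.57, 3.01, 3.14, 3.14, 3.14].

## Interface

Orientations are given as a unit quaternion [x, y, z, w].
In Python, from bench import ctrl gives the robot as it stands.
- The arm moves only by the shell command python3 -m crank 'ROWS'. ROWS is JSON, a list of rows, each a list of 3 entries, a list of its own where there are three numbers: the shift along the world's x, y, z in mm, then the turn about the world's z in degrees, then the opening, from 0 (shut) to 1 (fully open). A call has 1 to 20 rows; each row is the pose to reach, as a shift and turn from the pose commanded when the call began; what a row does not reach only later rows make up. A row lasts 1/12 s, in which the tool goes at most 41.7 mm and 7.16 degrees, less where a joint would pass 70% of its speed; a pose out of reach is approached as far as the arm can. A call with a gripper value outside its range is refused whole. The fingers move at their own pace and stop on an object; the grip force is fixed at half the most. Time passes only in rows, so rows that repeat a pose let the fingers close. It gives the time, the measured TCP pose, the force and the opening at its end, in the units of the state.
- ctrl.state(): the state, without advancing time (a new reading comes with each control period).
- ctrl.grab_frame(name): name is "side" or "top"; returns the picture (420x560x3 uint8, red, green, blue); there is no depth.
- ctrl.camera_model(name): a dict with "vertical_fov" (degrees; the focal length in pixels is half the picture's height over the tangent of half this angle, whatever the lens; pixels are square), "cx", "cy" (the principal point, pixels), "dist" ([k1, k2, p1, p2, k3] as OpenCV has them; the pictures are not rectified), "extrinsics" (4x4, takes a point from camera to world coordinates). Camera axes: x right, y down, z forward; pixel columns grow to the right and rows downward; lengths in m; the calibration is good to about 2 mm. A picture is of the moment at which its call begins. camera_model takes no time and is no camera call.
- ctrl.finish_job(): hands the job in, once; it reports no verdict.
The state is a dict: "t": time; "joint_positions": joint angles; "qd": joint speeds; "tau": joint torques, N m; "position": TCP position; "tcp_rot": TCP orientation; "wrist_force": force on the tool from outside, world axes, zero at the start; "ft_torque": the same for the moment, N m; "grip_width": finger opening in m.
Only numpy, scipy, OpenCV 4.12 (cv2) and the standard library are available. Lean on these libraries where they do the work, as an engineer would, in place of code of your own. Each camera call takes 0.05 s, during which the arm holds its last target. There are 200 camera calls.

## Task

Press the red ejector lever of the wooden dock all the way down so that the aluminium pressing bar rises, lift the bar out and lay it gently, not dropped, lengthwise into the empty blue-edged bay of the sloping carrying rack, flat on the bay's floor, and let go. Then slide the brass barrel bolt fully across over the bar into its keeper and turn its red handle down into the notch, leaving the other things on the table where they are.

Things in the scene. Friction and masses are not known exactly. Their poses are not given: they have to be found in the camera images.
- dock: Wooden dock fixed on the table, 178 long (x) by 64 wide (y) by 50 mm high, with a pocket 154 x 40 mm holding the bar. Origin: centre of its underside; x runs along the bar, away from the lever; z up. The lever stands out at its -x end, on an axle along y at x = -94, z = 50 mm between two steel ears 60 mm high.
- ejector_pad (a point): Centre of the top face of the red press pad (34 x 36 mm) at the outer end of the ejector lever, 68 mm from the axle; at the start about 156 mm from the dock's centre and 78 mm above the table. It goes down about 28 mm when pressed fully, in an arc about the axle.
- ejector (a joint): Angle of the ejector lever: 0 = up (bar down in its pocket), 0.42 rad = fully pressed (bar raised 30 mm). Stiff, needs about 10 to 15 N straight down on the pad; it stays where it is left and holds the bar up.
- bar_mid (a point): Centre of the solid aluminium pressing bar, 150 long (x) by 36 wide (y) by 36 mm high (z), about 0.5 kg, loose. At the start it is seated in the dock with its top 2 mm below the dock's rim; with the lever fully pressed it stands 28 mm proud of the rim. Either end may lead.
- rack: Sloping plywood panel (fixed), tilted 0.5 rad (29 deg), facing the robot. Origin: centre of the bay floor; x up the slope, y left along the bolt, z square out of the slope. Bay, open-topped: x -80 to 80, y -23 to 23 mm inside; blue edges 6 to 8 mm thick, 10 mm high, 20 at the lower end. The bar belongs in it along x, flat, centre 18 mm off the floor; it may slide to the lower end.
- barrel: Steel slotted barrel of the bolt on a wooden block, fixed to the panel, with its keeper; same origin and axes as rack. The rod runs along y at x = 45, z = 46 mm. Barrel and block: y 30 to 165, x 29 to 61, top at z = 59 mm; keeper: y -47 to -31, same x and top. The panel ends at x = -95 and 95, y = -62 and 168 mm.
- bolt (a joint): Travel of the barrel bolt (12 mm brass rod) towards the rack's -y: 0 = drawn back, clear of the bay; 0.076 m = fully across, in the keeper. Friction 2 N.
- handle (a joint): Turn of the bolt's handle about the rod: 0 = standing square out of the slope (rack z); it turns down-slope, 1.5 rad = right down, along the rack's -x. The barrel's rail stops it at about 0.25 rad until the bolt is across by 0.070 m or more, where a 24 mm notch lets it down. Friction 0.06 N m; stays where it is left.
- handle_grip (a point): Grip point in the red sleeve of the handle, on its centre line, 48 mm from the rod's axis. Handle: round rod 12 mm thick (sleeve 14) reaching 68 mm from the axis; sleeve from 27 to 63 mm. Site z runs outwards along the handle. With bolt and handle at 0 it lies at x = 45, y = 136, z = 94 mm of the rack; with the bolt fully across y = 60.
- foil_dish: Bystander: round foil dish, 76 mm across, 22 mm high. Origin under its centre.
- stone: Bystander: flat yellowish stone, 68 mm across, 15 mm high. Origin under its centre.
- paste_jar: Bystander: jar, 64 mm across, 75 mm high. Origin under its centre.
- spare_bar: Bystander: another, thinner aluminium bar lying on the table, 160 x 40 x 25 mm. Origin under its centre.
- brush: Bystander: brush lying on the table.
- spatula: Bystander: spatula lying on the table.
- tape: Bystander: teal tape dispenser, 90 x 45 x 58 mm. Origin under its centre.
Not all that is in view belongs to the job. What is shaped like the part that bears bar_mid but orange, purple or turquoise is not meant.

How it is judged:
On the way, in this order (a step that is already met when the one before it is completed fails the run):
1. the ejector lever is pressed down and the bar stands up out of its pocket (value of joint ejector above 0.36 rad and z of bar_mid in the frame of dock above 0.052 m), for 0.1 s.
2. the bar is lowered into the bay, flat along it, while still held (not dropped in) (z of bar_mid in the frame of rack between 0.01 and 0.028 m and y of bar_mid in the frame of rack between -0.01 and 0.01 m and x of bar_mid in the frame of rack between -0.012 and 0.012 m and angle between the x axis of bar_mid and the x axis of rack, either way round below 0.15 rad and contact force between the fingers and bar above 0.5 N), for 0.05 s.
3. the bar lies flat on the bay's floor, let go, with the bolt not yet across (z of bar_mid in the frame of rack below 0.021 m and angle between the x axis of bar_mid and the x axis of rack, either way round below 0.1 rad and contact force between the fingers and bar below 0.1 N and value of joint bolt below 0.03 m and linear speed of bar below 0.03 m/s), for 0.1 s.
4. the bolt is slid fully across into its keeper (value of joint bolt above 0.069 m), for 0.1 s.
5. the handle is turned down into the notch (value of joint handle above 1.2 rad), for 0.1 s.
At the end, for the whole second after the job is handed in: The bar lies at rest flat in the bay (centre within 3 mm of 18 mm off its floor, within 10 mm sideways and 12 mm lengthwise, aligned within 0.10 rad), the bolt is across by 69 mm or more of 76 and its handle is turned down by 1.2 rad or more (value of joint bolt above 0.069 m and value of joint handle above 1.2 rad and z of bar_mid in the frame of rack between 0.014 and 0.021 m and y of bar_mid in the frame of rack between -0.01 and 0.01 m and x of bar_mid in the frame of rack between -0.012 and 0.012 m and angle between the x axis of bar_mid and the x axis of rack, either way round below 0.1 rad and linear speed of bar below 0.01 m/s and velocity of joint handle below 0.05 rad/s); the robot touches nothing.
It fails at once if a bystander is moved by more than 30 mm (distance of any of foil_dish, stone, paste_jar, spare_bar, brush, spatula, tape from where it was at the start of the episode above 0.03 m).
It also fails if it takes over 58 s, if anything falls off the work surface, if the arm or the gripper's body presses on something with over 40 N, if the wrist force passes 120 N, or if a joint passes its speed limit or range.

## Working session

There is one attempt and no reset: what is moved stays moved. The work goes in short steps, Python scripts to look and compute and a shell command to move; the robot and the scene stay as the last step left them, time stands still between calls to the robot, and variables do not carry over. Pictures are saved under pics/ and viewed, about 8 in all and at most 12, crops included, and the job is handed in when it is done.

```bash
mkdir -p pics; ls
python3 - <<'E'
from bench import ctrl
import cv2,numpy as np
for n in("side","top"):
    im=ctrl.grab_frame(n); np.save(f"pics/{n}0.npy",im)
    cv2.imwrite(f"pics/{n}0.png",cv2.resize(im[:,:,::-1],(784,588),interpolation=cv2.INTER_CUBIC))
    m=ctrl.camera_model(n); print(n,{k:(np.round(v,4).tolist()) for k,v in m.items()})
print(ctrl.state())
E
```

```text
pics
side {'vertical_fov': 55.7023, 'cx': 282.5144, 'cy': 211.3666, 'dist': [0.026, 0.0, 0.0, 0.0, 0.0], 'extrinsics': [[0.9439, -0.249, 0.2168, 0.2782], [-0.3302, -0.7075, 0.6248, -0.7836], [-0.0022, -0.6614, -0.75, 1.0767], [0.0, 0.0, 0.0, 1.0]]}
top {'vertical_fov': 56.7259, 'cx': 287.0142, 'cy': 216.3633, 'dist': [-0.0463, 0.0, 0.0, 0.0, 0.0], 'extrinsics': [[-0.0088, -0.9965, 0.0829, 0.4504], [-0.9995, 0.0113, 0.03, -0.0456], [-0.0309, -0.0826, -0.9961, 1.2074], [0.0, 0.0, 0.0, 1.0]]}
{'t': 0.1, 'joint_positions': array([ 9.42712610e-01,  1.81513126e-01,  1.60788013e+00,  2.66141416e-05,
        1.35378630e+00, -2.06254298e-01]), 'qd': array([-0.00012398, -0.00180512, -0.00298479, -0.00110933, -0.0005243 ,
       -0.00197644]), 'tau': array([-3.49499878e-04, -4.45879626e+01, -3.52240419e+01, -2.72740472e-04,
        4.05054292e-03, -5.09867596e-05]), 'position': array([0.23508652, 0.5242209 , 0.23046163]), 'tcp_rot': array([ 8.39474404e-01,  5.43398652e-01, -7.44941789e-04,  2.73492678e-04]), 'wrist_force': array([ 0.05300897, -0.54989163,  0.15241741]), 'ft_torque': array([ 0.02056869,  0.09116043, -0.0312651 ]), 'grip_width': 0.08527142696592842}
```

View pics/side0.png

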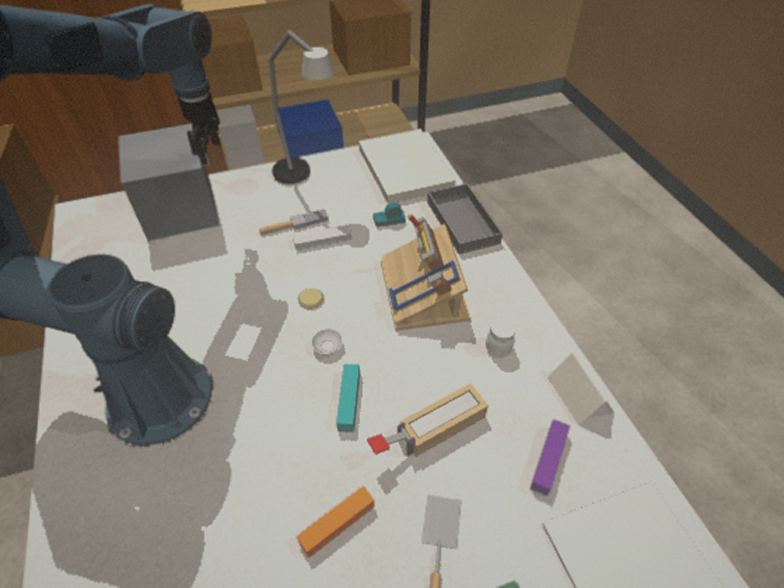

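View pics/top0.png

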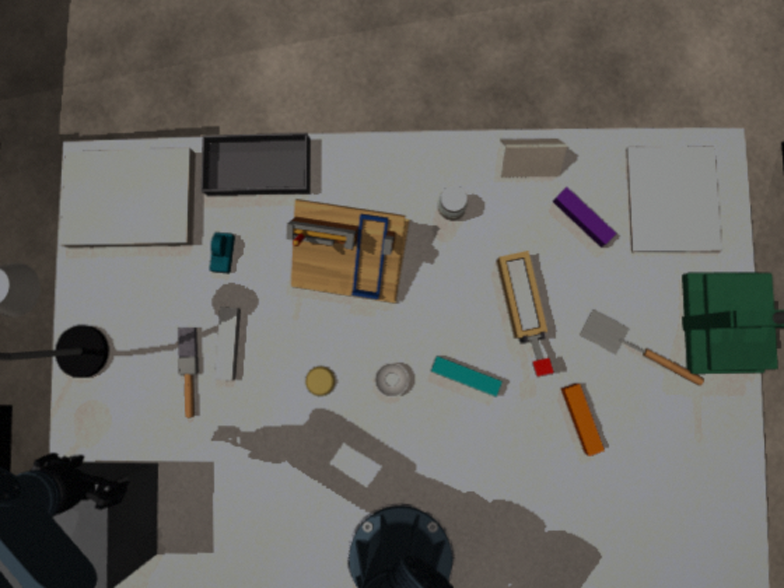

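Side (784×588): dock with its red pad at (378,443) and grey bar at (445,418); rack with blue bay at (425,288); handle near (412,220). Top: pad (543,367), bar (522,292), bay (370,257), handle (298,238).
Could be taken for the bar (top view): silver bar in the dock (522,292), thin spare bar (228,343), and orange (583,418), purple (585,217) and turquoise (467,375) look-alikes. I choose the one in the dock and check it in a crop.

```bash
cat > h.py <<'E'
import numpy as np,cv2
from bench import ctrl
def cam(n):
    m=ctrl.camera_model(n); f=210/np.tan(np.radians(m["vertical_fov"])/2)
    return np.array([[f,0,m["cx"]],[0,f,m["cy"]],[0,0,1]]),np.array(m["dist"],float),np.array(m["extrinsics"])
def ray(n,p):
    K,d,E=cam(n); q=cv2.undistortPoints(np.array([[p]],float),K,d)[0,0]
    v=E[:3,:3]@[q[0],q[1],1]; return E[:3,3],v/np.linalg.norm(v)
def onz(n,p,z):
    o,v=ray(n,p); return o+v*(z-o[2])/v[2]
def tri(ps,pt):
    o1,a=ray("side",ps); o2,b=ray("top",pt)
    s=np.linalg.lstsq(np.c_[a,-b],o2-o1,rcond=None)[0]
    p,q=o1+s[0]*a,o2+s[1]*b; return (p+q)/2,np.linalg.norm(p-q)
def proj(n,X):
    K,d,E=cam(n); R=E[:3,:3].T
    return cv2.projectPoints(np.atleast_2d(np.array(X,float)),cv2.Rodrigues(R)[0],-R@E[:3,3],K,d)[0][:,0]
def mask(im,c):
    h=cv2.cvtColor(im,cv2.COLOR_RGB2HSV); H,S,V=h[...,0].astype(int),h[...,1],h[...,2]
    return {"red":((H<5)|(H>174))&(S>170)&(V>90),"blue":(H>100)&(H<128)&(S>110)&(V>40),"wood":(H>9)&(H<26)&(S>60)&(V>80)}[c].astype(np.uint8)
def blobs(im,c,mn=8):
    n,l,s,ce=cv2.connectedComponentsWithStats(mask(im,c))
    return [(s[i],ce[i].round(1),l==i) for i in range(1,n) if s[i][4]>=mn]
E
python3 - <<'E'
from h import *
I={n:np.load(f"pics/{n}0.npy") for n in("side","top")}
for n in I:
    for c in("red","blue","wood"):
        for s,ce,m in blobs(I[n],c,8 if c=="red" else 60):
            pts=cv2.findContours(m.astype(np.uint8),cv2.RETR_EXTERNAL,cv2.CHAIN_APPROX_NONE)[0][0]
            r=cv2.minAreaRect(pts); print(n,c,s.tolist(),ce,np.array(cv2.boxPoints(r)).round(1).tolist())
def crop(n,x,y,w,h): return cv2.resize(I[n][y:y+h,x:x+w,::-1],(390,295),interpolation=cv2.INTER_CUBIC)
a=np.vstack([np.hstack([crop("side",255,262,106,80),crop("top",330,170,132,100)]),np.hstack([crop("side",255,145,120,90),crop("top",195,135,112,85)])])
cv2.imwrite("pics/crop0.png",a)
E
```

```text
side blue [200, 72, 43, 39, 972] [219.7  87.6] [[198.89999389648438, 77.80000305175781], [236.8000030517578, 68.30000305175781], [245.1999969482422, 101.69999694824219], [207.3000030517578, 111.19999694824219]]
side wood [117, 0, 184, 116, 12135] [224.   43.6] [[117.0, 0.0], [300.0, 0.0], [300.0, 115.0], [117.0, 115.0]]
side wood [304, 0, 256, 194, 25866] [460.6  59.6] [[304.0, 0.0], [559.0, 0.0], [559.0, 193.0], [304.0, 193.0]]
side wood [89, 52, 46, 43, 967] [110.5  74.6] [[87.0999984741211, 58.599998474121094], [124.30000305175781, 48.900001525878906], [134.5, 87.9000015258789], [97.19999694824219, 97.5999984741211]]
side wood [8, 54, 85, 131, 3133] [ 51.4 111.4] [[6.400000095367432, 54.29999923706055], [83.4000015258789, 41.20000076293945], [105.5999984741211, 172.0], [28.5, 185.10000610351562]]
side wood [0, 81, 14, 32, 165] [ 3.4 94.5] [[-0.0, 81.0], [13.0, 81.0], [13.0, 112.0], [0.0, 112.0]]
side wood [147, 92, 18, 32, 286] [155.  111.9] [[140.89999389648438, 96.0], [156.60000610351562, 91.80000305175781], [164.10000610351562, 120.4000015258789], [148.5, 124.5999984741211]]
si
[... 2965 characters left out ...]
 [369.29998779296875, 242.1999969482422]]
top wood [459, 249, 44, 26, 278] [480.8 262. ] [[458.6000061035156, 253.39999389648438], [461.6000061035156, 247.89999389648438], [503.0, 270.20001220703125], [500.1000061035156, 275.70001220703125]]
top wood [218, 262, 21, 21, 326] [227.8 272. ] [[214.0, 272.0], [228.0, 258.0], [242.0, 272.0], [228.0, 286.0]]
top wood [131, 267, 7, 32, 155] [134.  282.5] [[131.0, 267.0], [136.0, 266.8999938964844], [137.0, 297.8999938964844], [132.0, 298.1000061035156]]
top wood [401, 274, 31, 52, 739] [416.6 299.5] [[399.6000061035156, 277.29998779296875], [413.79998779296875, 271.8999938964844], [432.3999938964844, 321.5], [418.20001220703125, 326.79998779296875]]
```

View pics/crop0.png

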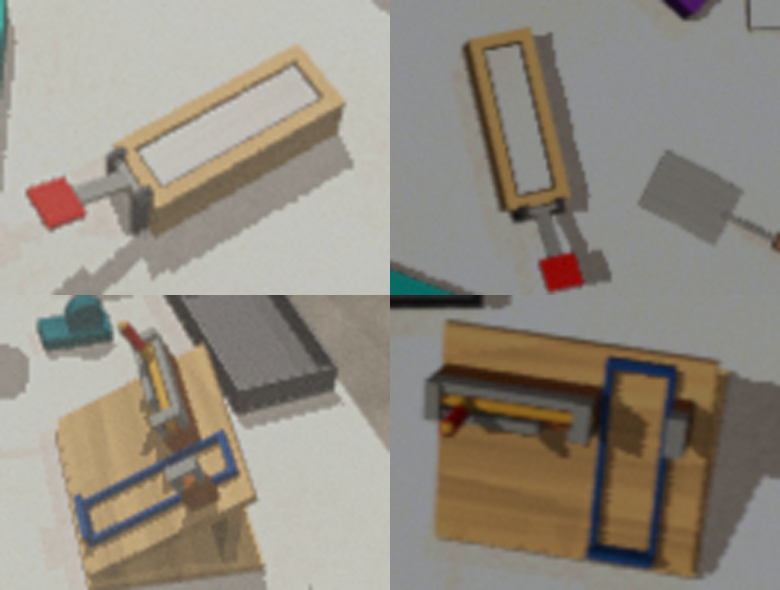

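The crop confirms the silver bar in the dock (red lever). Next I fit dock and rack from corner points in both views, with known heights and tilt, and look at the residuals.

```bash
cat > fit.py <<'E'
from h import *
from scipy.optimize import least_squares
from scipy.spatial.transform import Rotation as Ro
def fit(pts,tilt,x0,fixz=None):
    def T(p):
        z=p[3] if fixz is None else fixz
        return (Ro.from_euler("z",p[2])*Ro.from_euler("y",-tilt)),np.array([p[0],p[1],z])
    def res(p):
        R,t=T(p); return np.concatenate([np.array([proj(n,R.apply(np.array(X)/1e3)+t)[0]-px]) for n,X,px in pts]).ravel()
    s=least_squares(res,x0,loss="soft_l1"); return s.x,res(s.x).reshape(-1,2)
E
python3 - <<'E'
from fit import *
S,T="side","top"
dock=[(S,(-89,32,50),(287.6,303.2)),(S,(89,32,50),(335.7,274.2)),(S,(89,-32,50),(348.8,290.5)),(S,(-89,-32,50),(295.8,318.4)),
(T,(89,32,50),(356,184.6)),(T,(-89,32,50),(372.3,241.9)),(T,(89,-32,50),(376.7,180.2)),(T,(-89,-32,50),(390.9,236.1))]
p,r=fit(dock,0,[.55,-.2,0],0); print("dock",p.round(4),r.round(1).tolist())
for q in((-156,0,78),(0,0,30)): print(q,(Ro.from_euler("z",p[2]).apply(np.array(q)/1e3)+[p[0],p[1],0]).round(4))
print("pad tri",tri((270,317),(387.6,261.7)), onz(T,(387.6,261.7),.078))
rack=[(T,(80,23,4),(260.5,157.5)),(T,(80,-23,4),(274.8,158.9)),(T,(-80,23,4),(255.9,208.2)),(T,(-80,-23,4),(270.2,209.3)),
(S,(80,23,10),(322.7,190.8)),(T,(95,168,0),(211.1,142.8)),(T,(95,-62,0),(289.8,154.3)),(T,(-95,-62,0),(283.2,216.3)),(T,(-95,168,0),(207.9,205.6)),
(S,(-95,168,0),(272.8,182.5)),(S,(95,168,0),(318.7,160.3)),(S,(95,-62,0),(333.5,206.6))]
p,r=fit(rack,.5,[.6,.1,0,.08]); print("rack",p.round(4)); print([(a[0],a[1],b.round(1).tolist()) for a,b in zip(rack,r)])
R=Ro.from_euler("z",p[2])*Ro.from_euler("y",-.5)
for q in((0,0,18),(45,136,94),(45,136,109),(-95,-62,0)):
    w=R.apply(np.array(q)/1e3)+[p[0],p[1],p[3]]; print(q,w.round(4),proj(S,w).round(1),proj(T,w).round(1))
E
```

```text
dock [ 0.562  -0.2702  0.221 ] [[-2.2, -0.9], [-0.5, -0.1], [-0.3, -0.5], [1.9, 1.6], [0.3, -0.6], [-1.4, 0.0], [0.4, -1.1], [1.0, 0.8]]
(-156, 0, 78) [ 0.4098 -0.3044  0.078 ]
(0, 0, 30) [ 0.562  -0.2702  0.03  ]
pad tri (array([ 0.40971588, -0.29994666,  0.07625136]), np.float64(0.0012199817129654004)) [ 0.41037132 -0.299695    0.078     ]
rack [ 0.6435  0.0509 -0.1672  0.0764]
[('top', (80, 23, 4), [-0.2, -1.4]), ('top', (80, -23, 4), [1.3, -0.4]), ('top', (-80, 23, 4), [-0.7, -0.9]), ('top', (-80, -23, 4), [-0.0, 0.3]), ('side', (80, 23, 10), [-1.0, -2.1]), ('top', (95, 168, 0), [0.3, 0.6]), ('top', (95, -62, 0), [0.6, 0.8]), ('top', (-95, -62, 0), [-0.7, -0.7]), ('top', (-95, 168, 0), [0.7, -1.6]), ('side', (-95, 168, 0), [-0.7, 1.3]), ('side', (95, 168, 0), [-1.5, -0.1]), ('side', (95, -62, 0), [-0.3, 0.2])]
(0, 0, 18) [0.635  0.0523 0.0922] [[301.2 202.7]] [[264.6 185.1]]
(45, 136, 94) [0.6606 0.1859 0.1805] [[295.  156.3]] [[212.3 171.2]]
(45, 136, 109) [0.6535 0.1871 0.1936] [[293.  153.6]] [[210.8 172.8]]
(-95, -62, 0) [0.5509 0.0036 0.0309] [[282.5 231.3]] [[282.5 215.6]]
```

```bash
cat > bar.py <<'E'
from h import *
def meas(n,im,box,z,sel):
    x,y,w,h=box; m=np.zeros(im.shape[:2],np.uint8); m[y:y+h,x:x+w]=sel(im)[y:y+h,x:x+w]
    cs=cv2.findContours(m,cv2.RETR_EXTERNAL,cv2.CHAIN_APPROX_NONE)[0]
    c=max(cs,key=cv2.contourArea)[:,0].astype(float)
    P=np.array([onz(n,p,z)[:2]*1e3 for p in c],np.float32)
    r=cv2.minAreaRect(P); b=cv2.boxPoints(r); e=b[1]-b[0]; f=b[2]-b[1]; e=e if np.hypot(*e)>np.hypot(*f) else f
    a=np.degrees(np.arctan2(e[1],e[0])); a=(a+90)%180-90
    print(n,"centre",np.round(r[0],1),"size",np.round(r[1],1),"yaw",round(float(a),2)); return np.array(r[0]),a
def silver(im):
    h=cv2.cvtColor(im,cv2.COLOR_RGB2HSV); return ((h[...,1]<50)&(h[...,2]>125)).astype(np.uint8)
E
python3 - <<'E'
from bar import *
for n,b in(("side",(284,270,70,60)),("top",(352,176,44,70))):
    im=np.load(f"pics/{n}0.npy")
    x,y,w,h=b
    # bar: silver pixels inside the wood outline
    wd=mask(im,"wood"); c=max((c for c in cv2.findContours(wd,cv2.RETR_EXTERNAL,cv2.CHAIN_APPROX_NONE)[0] if all((q[0]>=[x,y]).all() and (q[0]<=[x+w,y+h]).all() for q in c)),key=cv2.contourArea)
    ins=np.zeros_like(wd); cv2.drawContours(ins,[c],-1,1,-1)
    meas(n,im,b,.048,lambda im:silver(im)*ins*(1-wd))
    meas(n,im,b,.05,lambda im:ins)
im=np.load("pics/side0.npy"); h=cv2.cvtColor(im,cv2.COLOR_RGB2HSV)
meas("side",im,(258,305,25,25),.078,lambda im:((im[...,0]>1.6*im[...,1])&(im[...,0]>1.6*im[...,2])).astype(np.uint8))
meas("top",np.load("pics/top0.npy"),(375,250,25,25),.078,lambda im:((im[...,0]>1.6*im[...,1])&(im[...,0]>1.6*im[...,2])).astype(np.uint8))
E
```

```text
side centre [ 563.4 -265.9] size [151.   36.6] yaw 11.45
side centre [ 558.9 -276.7] size [188.7  81.2] yaw 11.62
top centre [ 563.4 -268.2] size [147.3  31.8] yaw 11.6
top centre [ 563.5 -268.2] size [179.6  70.6] yaw 12.57
side centre [ 408.7 -299. ] size [31.9 35.4] yaw -83.9
top centre [ 410.3 -299.8] size [32.5 36.2] yaw -76.69
```

```bash
python3 -m crank '[[[185,-424,0],35.7,0],[[185,-424,0],35.7,0],[[185,-424,0],35.7,0],[[185,-424,0],35.7,0],[[185,-424,0],35.7,0],[[185,-424,0],35.7,0],[[185,-424,0],35.7,0],[[185,-424,0],35.7,0],[[185,-424,0],35.7,0],[[185,-424,0],35.7,0],[[185,-424,0],35.7,0],[[185,-424,0],35.7,0]]'
```

```text
t: 1.1
position: [0.4213, 0.0971, 0.2313]
tcp_rot: [0.633, 0.774, -0.0, 0.001]
wrist_force: [-0.3, -0.3, 0.7]
grip_width: -0.0002
```

```bash
python3 -m crank '[[[-13,-400,0],0,0],[[-13,-400,0],0,0],[[-13,-400,0],0,0],[[-13,-400,0],0,0],[[-13,-400,0],0,0],[[-13,-400,0],0,0],[[-13,-400,0],0,0],[[-13,-400,0],0,0],[[-13,-400,0],0,0],[[-13,-400,0],0,0],[[-13,-400,-100],0,0],[[-13,-400,-135],0,0],[[-13,-400,-135],0,0],[[-13,-400,-135],0,0],[[-13,-400,-135],0,0],[[-13,-400,-135],0,0]]'
python3 - <<'E'
from h import *
im=ctrl.grab_frame("side"); c=im[230:350,220:380,::-1]; cv2.imwrite("pics/s1.png",cv2.resize(c,(640,480),interpolation=cv2.INTER_CUBIC)); print(ctrl.state()["position"])
E
```

```text
t: 2.43
position: [0.4078, -0.2996, 0.0971]
tcp_rot: [0.632, 0.775, 0.0, -0.0]
wrist_force: [0.5, -0.3, 1.0]
grip_width: -0.0
[ 0.40859689 -0.30050478  0.0984397 ]
```

View pics/s1.png

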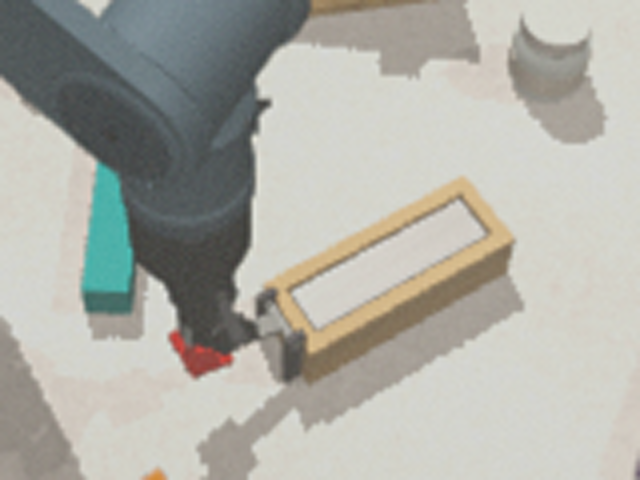

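The shut fingers (crop ≈(205,340)) stand over the red pad (≈(200,355)). Pressing now.

```bash
python3 -m crank '[[[0,0,-12],0,0],[[0,0,-18],0,0],[[-1,0,-24],0,0],[[-2,0,-30],0,0],[[-2,0,-35],0,0],[[-3,0,-40],0,0],[[-3,0,-44],0,0],[[-3,0,-48],0,0],[[-3,0,-50],0,0],[[-3,0,-50],0,0],[[-3,0,-50],0,0]]'
```

```text
t: 3.4
position: [0.4051, -0.3023, 0.0502]
tcp_rot: [0.632, 0.775, -0.002, 0.002]
wrist_force: [-9.2, -1.4, 16.3]
grip_width: 0.0
```

```bash
python3 -m crank '[[[0,0,-3],0,0],[[0,0,-5],0,0],[[0,0,-5],0,0]]' ; python3 -m crank '[[[0,0,20],0,0],[[0,0,60],0,0.5],[[20,0,95],0,1],[[60,10,95],0,1],[[60,10,95],0,1],[[60,10,95],0,1]]'
python3 - <<'E'
from bar import *
im=ctrl.grab_frame("side"); np.save("pics/s2.npy",im); c=im[230:350,220:380,::-1]; cv2.imwrite("pics/s2.png",cv2.resize(c,(640,480),interpolation=cv2.INTER_CUBIC))
E
```

```text
t: 3.65
position: [0.4053, -0.3027, 0.0493]
tcp_rot: [0.632, 0.775, -0.002, 0.002]
wrist_force: [-23.6, 11.1, 59.5]
grip_width: 0.0001
t: 4.15
position: [0.4668, -0.2897, 0.139]
tcp_rot: [0.631, 0.775, -0.0, 0.002]
wrist_force: [-0.6, 0.6, -0.6]
grip_width: 0.0609
```

View pics/s2.png

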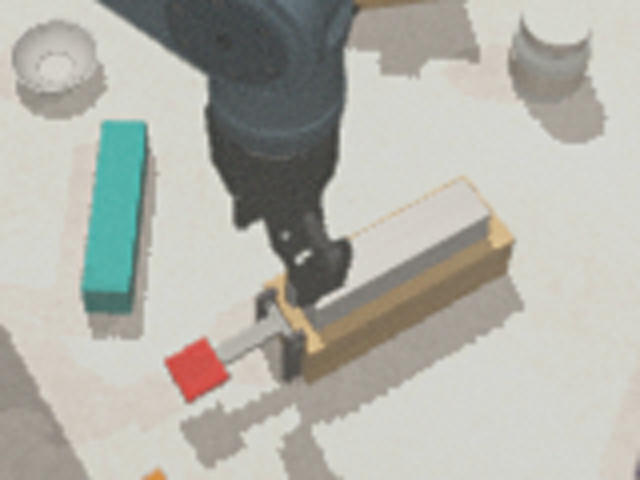

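The bar now stands proud of the rim and the pad (crop (197,370)) is down. Now the grasp, 28 mm from the bar's centre on the lever side, with tips about bar mid-height.

```bash
python3 -m crank '[[[36,8,0],0,1],[[72,17,0],0,1],[[72,17,0],0,1],[[72,17,0],0,1],[[72,17,-40],0,1],[[72,17,-70],0,1],[[72,17,-77.5],0,1],[[72,17,-77.5],0,1],[[72,17,-77.5],0,1],[[72,17,-77.5],0,0],[[72,17,-77.5],0,0],[[72,17,-77.5],0,0],[[72,17,-77.5],0,0],[[72,17,-77.5],0,0],[[72,17,-77.5],0,0],[[72,17,-77.5],0,0],[[72,17,-77.5],0,0]]'; python3 -m crank '[[[0,0,8],0,0],[[0,0,20],0,0],[[0,0,40],0,0],[[0,0,70],0,0],[[0,0,100],0,0],[[0,0,130],0,0],[[0,0,130],0,0],[[0,0,130],0,0]]'
python3 - <<'E'
from bar import *
im=ctrl.grab_frame("side"); c=im[200:320,230:390,::-1]; t=ctrl.grab_frame("top")[130:250,300:460,::-1]; cv2.imwrite("pics/s3.png",cv2.resize(np.hstack([c,t]),(800,300),interpolation=cv2.INTER_CUBIC))
E
```

```text
t: 5.62
position: [0.537, -0.2729, 0.0594]
tcp_rot: [0.633, 0.775, -0.0, 0.001]
wrist_force: [1.4, -1.0, 2.8]
grip_width: 0.0346
t: 6.28
position: [0.5369, -0.2724, 0.1903]
tcp_rot: [0.632, 0.775, 0.0, 0.001]
wrist_force: [-0.6, 0.6, -6.4]
grip_width: 0.0344
```

View pics/s3.png

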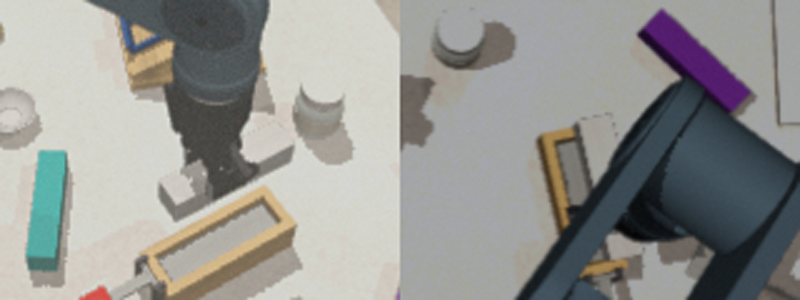

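Bar is held level (side crop, 160–290 × 120–215), clear of the dock. Carry it over the bay with an 18–20° turn.

```bash
python3 -m crank '[[[0,0,42],0,0],[[20,40,42],-4,0],[[69,330,42],-20.7,0],[[69,330,42],-20.7,0],[[69,330,42],-20.7,0],[[69,330,42],-20.7,0],[[69,330,42],-20.7,0],[[69,330,42],-20.7,0],[[69,330,42],-20.7,0],[[69,330,42],-20.7,0],[[69,330,42],-20.7,0],[[69,330,42],-20.7,0],[[69,330,-20],-20.7,0],[[69,330,-40],-20.7,0],[[69,330,-40],-20.7,0],[[69,330,-40],-20.7,0]]'
python3 - <<'E'
from bar import *
im=ctrl.grab_frame("side")[130:250,230:390,::-1]; t=ctrl.grab_frame("top")[125:245,180:340,::-1]; cv2.imwrite("pics/s4.png",cv2.resize(np.hstack([im,t]),(800,300),interpolation=cv2.INTER_CUBIC))
s=ctrl.state();print(s["position"],s["wrist_force"])
E
```

```text
t: 7.72
position: [0.6023, 0.0564, 0.145]
tcp_rot: [0.762, 0.648, -0.003, -0.003]
wrist_force: [0.8, 0.3, -5.8]
grip_width: 0.0342
[0.60649968 0.05638876 0.15036092] [ 1.2768228   0.03491474 -3.71223753]
```

View pics/s4.png

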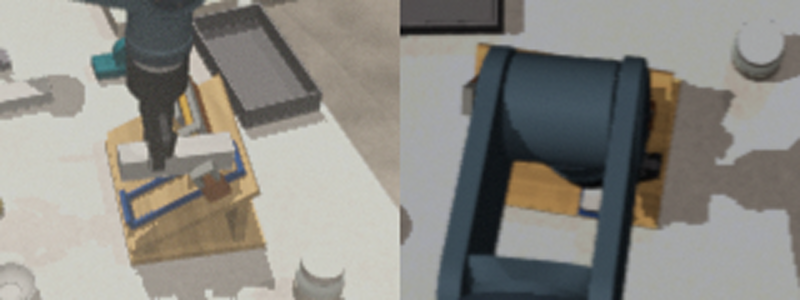

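The bar hangs level over the bay in the side view (120–235 × 130–180); in the top view the arm hides it. Lowering until the uphill end touches.

```bash
python3 -m crank '[[[0,0,-6],0,0],[[0,0,-12],0,0],[[0,0,-16],0,0],[[0,0,-18],0,0],[[0,0,-20],0,0],[[0,0,-22],0,0],[[0,0,-24],0,0],[[0,0,-24],0,0]]'
```

```text
t: 8.48
position: [0.6048, 0.0579, 0.1252]
tcp_rot: [0.761, 0.648, -0.0, -0.0]
wrist_force: [-6.5, -0.2, 2.8]
grip_width: 0.0348
```

```bash
python3 -m crank '[[[-0.5,0,-4],0,0],[[-1,0,-8],0,0],[[-1,0,-8],0,0],[[-1,0,-8],0,0]]'
```

```text
t: 8.82
position: [0.6029, 0.058, 0.117]
tcp_rot: [0.761, 0.648, -0.001, -0.001]
wrist_force: [-9.4, 0.6, 1.8]
grip_width: 0.0346
```

Contact came at z≈0.127 as computed, and the bar pivots in the grip at about 8 N. Continuing along the arc.

```bash
python3 -m crank '[[[-1,0,-4],0,0],[[-1.5,0,-8],0,0],[[-2,0,-12],0,0],[[-2,0,-16],0,0],[[-1.5,0,-20],0,0],[[-1,0,-24],0,0],[[-1,0,-24],0,0]]'
python3 - <<'E'
from bar import *
im=ctrl.grab_frame("side"); cv2.imwrite("pics/s5.png",cv2.resize(im[140:230,260:380,::-1],(600,450),interpolation=cv2.INTER_CUBIC))
s=ctrl.state();print(s["position"],s["wrist_force"])
E
```

```text
t: 9.4
position: [0.6013, 0.0582, 0.092]
tcp_rot: [0.761, 0.649, -0.002, -0.002]
wrist_force: [-10.6, 1.4, 2.5]
grip_width: 0.0347
[0.6012934  0.0582651  0.09229133] [-10.14702504   1.01394176   0.7769191 ]
```

View pics/s5.png

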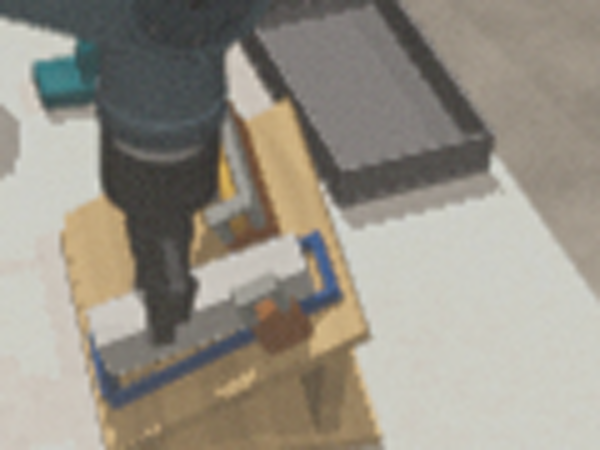

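The bar is already tilting into the bay (lower end at (95,335), blue upper end at (325,270), small gap). Continue with a small correction uphill.

```bash
python3 -m crank '[[[1,-0.2,-3],0,0],[[2,-0.4,-6],0,0],[[3,-0.5,-9],0,0],[[3,-0.5,-12],0,0],[[3,-0.5,-14],0,0],[[3,-0.5,-14],0,0]]'
```

```text
t: 9.95
position: [0.6053, 0.0581, 0.0787]
tcp_rot: [0.761, 0.649, -0.001, -0.001]
wrist_force: [-7.7, 3.3, -0.2]
grip_width: 0.0342
```

```bash
python3 -m crank '[[[0,0,-2],0,0],[[0,0,-4],0,0],[[0,0,-4],0,0]]'
```

```text
t: 10.2
position: [0.6056, 0.0581, 0.0763]
tcp_rot: [0.761, 0.649, -0.0, -0.001]
wrist_force: [-12.3, 3.4, 9.8]
grip_width: 0.0346
```

```bash
python3 -m crank '[[[0,0,-2],0,0],[[0,0,-3],0,0],[[0,0,-3],0,0]]'
python3 - <<'E'
from bar import *
im=ctrl.grab_frame("side"); cv2.imwrite("pics/s6.png",cv2.resize(im[140:230,260:380,::-1],(600,450),interpolation=cv2.INTER_CUBIC))
E
```

```text
t: 10.45
position: [0.6057, 0.0581, 0.0763]
tcp_rot: [0.761, 0.649, -0.001, -0.001]
wrist_force: [-21.4, 3.7, 28.8]
grip_width: 0.0347
```

View pics/s6.png

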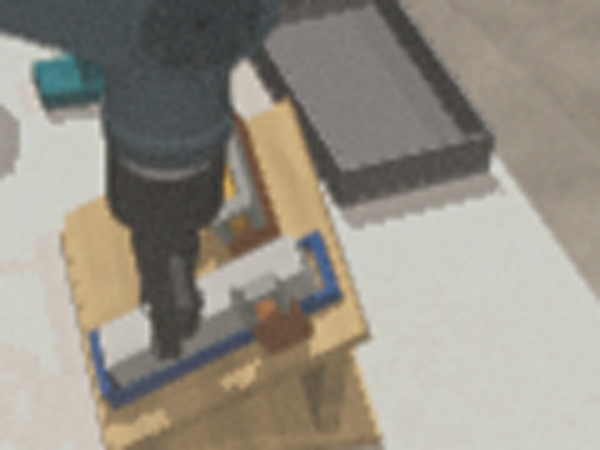

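The bar lies parallel in the bay, behind the blue edge, on firm stiff contact. Unload, release, and rise.

```bash
python3 -m crank '[[[0,0,4],0,0],[[0,0,4.5],0,0],[[0,0,4.5],0,0],[[0,0,4.5],0,0.8],[[0,0,4.5],0,0.8],[[0,0,4.5],0,0.8],[[0,0,5],0,0.8],[[0,0,20],0,0.8],[[0,0,40],0,0.8],[[0,0,80],0,0.8],[[0,0,120],0,0.8],[[0,0,160],0,0.8],[[-40,0,185],0,0.3],[[-120,100,185],0,0],[[-160,140,185],0,0],[[-160,140,185],0,0],[[-160,140,185],0,0],[[-160,140,185],0,0]]'
python3 - <<'E'
from bar import *
im=ctrl.grab_frame("side"); np.save("pics/s7.npy",im);t=ctrl.grab_frame("top");np.save("pics/t7.npy",t)
cv2.imwrite("pics/s7.png",np.hstack([cv2.resize(im[140:230,260:350,::-1],(400,400),interpolation=cv2.INTER_CUBIC),cv2.resize(t[135:225,200:290,::-1],(400,400),interpolation=cv2.INTER_CUBIC)]))
s=ctrl.state();print(s["t"],s["position"],s["wrist_force"])
E
```

```text
t: 12.0
position: [0.4437, 0.1995, 0.2573]
tcp_rot: [0.761, 0.649, 0.0, -0.0]
wrist_force: [-0.2, 0.6, -0.6]
grip_width: -0.0004
12.1 [0.44450262 0.19942476 0.25741682] [ 1.25062661 -0.29057356 -0.32313548]
```

View pics/s7.png

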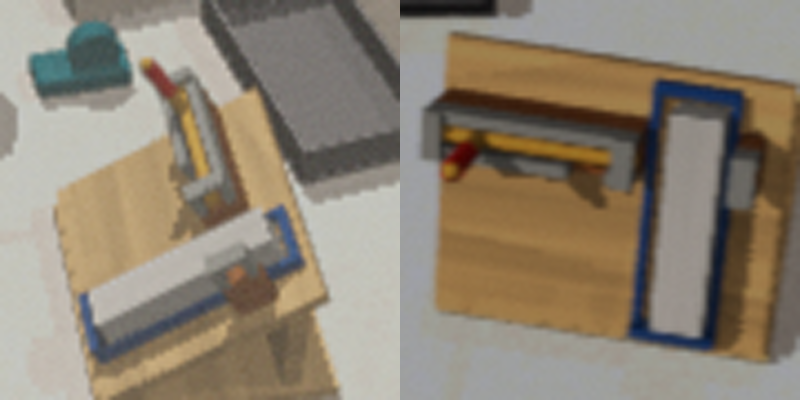

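The bar lies flat in the bay against its lower end; the handle tip at side (293,155), top (212,174) agrees within 1 px with the rack fit. Now go beside the handle on its +y side, shut fingers.

```bash
python3 -m crank '[[[224,24.5,0],0,0],[[224,24.5,0],0,0],[[224,24.5,0],0,0],[[224,24.5,0],0,0],[[224,24.5,0],0,0],[[224,24.5,0],0,0],[[224,24.5,0],0,0],[[224,24.5,-42],0,0],[[224,24.5,-84],0,0],[[224,24.5,-84],0,0],[[224,24.5,-84],0,0]]'
python3 - <<'E'
from bar import *
im=ctrl.grab_frame("side"); cv2.imwrite("pics/s8.png",cv2.resize(im[110:230,250:370,::-1],(500,500),interpolation=cv2.INTER_CUBIC))
E
```

```text
t: 13.02
position: [0.6683, 0.2206, 0.1697]
tcp_rot: [0.762, 0.648, -0.003, -0.002]
wrist_force: [0.2, -0.1, 0.5]
grip_width: 0.0001
```

View pics/s8.png

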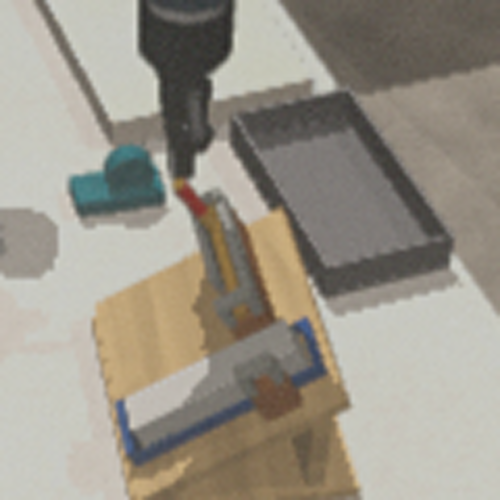

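Fingertips at (180,175) stand just behind the red handle (185,195). Sliding the bolt.

```bash
python3 -m crank '[[[-1.3,-8,0],0,0],[[-2.7,-16,0],0,0],[[-4,-24,0],0,0],[[-5.4,-32,0],0,0],[[-6.7,-40,0],0,0],[[-8.1,-48,0],0,0],[[-9.4,-56,0],0,0],[[-10.8,-64,0],0,0],[[-12.1,-72,0],0,0],[[-13.5,-80,0],0,0],[[-14.5,-86,0],0,0],[[-14.5,-86,0],0,0]]'
```

```text
t: 14.07
position: [0.6557, 0.1339, 0.1725]
tcp_rot: [0.762, 0.648, -0.001, 0.0]
wrist_force: [0.1, 1.0, 0.1]
grip_width: 0.0
```

```bash
python3 -m crank '[[[-0.7,-4,0],0,0],[[-1.3,-8,0],0,0],[[-1.3,-8,0],0,0],[[-1.3,-8,0],0,0]]'
```

```text
t: 14.4
position: [0.6551, 0.1317, 0.1727]
tcp_rot: [0.761, 0.649, 0.003, -0.002]
wrist_force: [5.2, 14.1, -1.5]
grip_width: 0.0001
```

Stopped at the expected place (y = 0.1317; 14 N at the stop): the bolt is fully across. Back off, rise, and come down on the uphill side of the handle.

```bash
python3 -m crank '[[[1.7,10,0],0,0],[[1.7,10,10],0,0],[[1.7,10,40],0,0],[[1.7,10,62],0,0],[[20,-8,62],0,0],[[36,-26,62],0,0],[[36,-26,62],0,0],[[36,-26,30],0,0],[[36,-26,8],0,0],[[36,-26,8],0,0],[[36,-26,8],0,0]]'
python3 - <<'E'
from bar import *
im=ctrl.grab_frame("side"); cv2.imwrite("pics/s9.png",cv2.resize(im[110:230,250:370,::-1],(500,500),interpolation=cv2.INTER_CUBIC))
E
```

```text
t: 15.32
position: [0.6892, 0.1013, 0.1794]
tcp_rot: [0.761, 0.648, -0.002, -0.001]
wrist_force: [0.8, 0.4, 0.4]
grip_width: -0.0
```

View pics/s9.png

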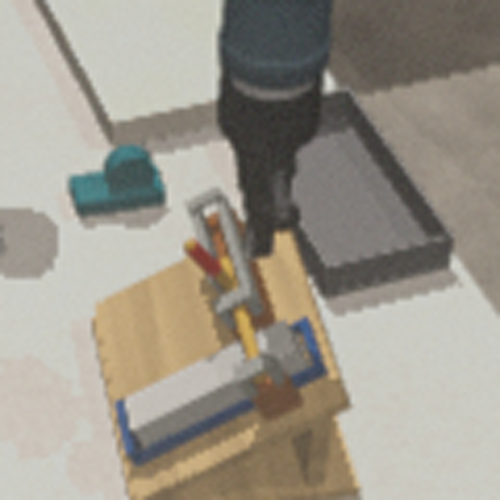

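The brass rod crosses the bar into the keeper; the handle (205,255) still stands, fingers (262,250) uphill of it. Sweep it down along its arc.

```bash
python3 -m crank '[[[-7,1.2,0],0,0],[[-14,2.4,0],0,0],[[-21.7,3.7,0],0,0],[[-27.6,4.6,-3],0,0],[[-33.5,5.6,-6],0,0],[[-38.5,6.4,-11],0,0],[[-43.4,7.3,-16],0,0],[[-47.4,8,-22],0,0],[[-51.3,8.6,-29],0,0],[[-58,9.8,-33],0,0],[[-65,11,-37],0,0],[[-68,11.5,-41],0,0],[[-71,12,-46],0,0],[[-71.5,12,-50],0,0],[[-72,12.1,-55],0,0],[[-72,12.1,-57],0,0],[[-72,12.1,-57],0,0]]'
```

```text
t: 16.78
position: [0.6182, 0.1137, 0.1229]
tcp_rot: [0.761, 0.648, -0.001, -0.0]
wrist_force: [-0.9, -0.3, -0.0]
grip_width: -0.0001
```

```bash
python3 -m crank '[[[0,0,-2],0,0],[[0,0,-4],0,0],[[0,0,-4],0,0],[[0,0,-4],0,0]]'
python3 - <<'E'
from bar import *
im=ctrl.grab_frame("side");t=ctrl.grab_frame("top"); cv2.imwrite("pics/s10.png",np.hstack([cv2.resize(im[140:230,260:350,::-1],(400,400),interpolation=cv2.INTER_CUBIC),cv2.resize(t[135:225,200:290,::-1],(400,400),interpolation=cv2.INTER_CUBIC)]))
E
```

```text
t: 17.12
position: [0.619, 0.1136, 0.1205]
tcp_rot: [0.761, 0.648, 0.0, 0.0]
wrist_force: [-1.3, -0.2, 4.6]
grip_width: 0.0001
```

```bash
python3 -m crank '[[[0,0,6],0,0],[[0,0,30],0,0],[[0,0,70],0,0],[[0,0,110],0,0],[[-40,30,130],0,0],[[-120,100,130],0,0],[[-180,140,130],0,0],[[-180,140,130],0,0],[[-180,140,130],0,0],[[-180,140,130],0,0]]'
python3 - <<'E'
from fit import *
im={"side":ctrl.grab_frame("side"),"top":ctrl.grab_frame("top")}
o=np.array([.6435,.0509,.0764]); R=Ro.from_euler("z",-.1672)*Ro.from_euler("y",-.5)
W=lambda q:R.apply(np.array(q)/1e3)+o
c={}
for n,b in(("side",(270,150,45,50)),("top",(205,150,45,50))):
    x,y,w,h=b; s=im[n][y:y+h,x:x+w].astype(int); m=(s[...,0]>1.8*s[...,1])&(s[...,0]>1.6*s[...,2])&(s[...,0]>70)
    v,u=np.nonzero(m); c[n]=(np.median(u)+x,np.median(v)+y); print(n,m.sum(),c[n])
    for nm,q in(("down",(45-46,60,46)),("mid .8",(45-33,60,46+32)),("up",(45,60,92))): print("  ",nm,proj(n,W(q))[0].round(1))
p,e=tri(c["side"],c["top"]); print("grip in rack mm",(R.inv().apply(p-o)*1e3).round(1),"miss",round(e*1e3,1))
from bar import silver,meas
# bar top quad before/after
a=np.load("pics/s7.npy"); print("side changed px in bay lower half",(np.abs(im["side"][195:225,280:310].astype(int)-a[195:225,280:310]).max(2)>40).sum())
old={n:np.load(f"pics/{n}0.npy").astype(int) for n in im}
for n in im:
    d=(np.abs(im[n].astype(int)-old[n]).max(2)>60).astype(np.uint8); k,l,s,ce=cv2.connectedComponentsWithStats(d); print(n,[(s[i].tolist()) for i in range(1,k) if s[i][4]>40])
s=ctrl.state(); print(s["t"],s["position"],s["wrist_force"])
E
```

```text
t: 18.05
position: [0.4351, 0.2558, 0.2498]
tcp_rot: [0.761, 0.649, -0.0, -0.001]
wrist_force: [1.8, 1.0, -0.5]
grip_width: -0.0001
side 27 (np.float64(293.0), np.float64(184.0))
   down [293.8 185.7]
   mid .8 [292.9 178.6]
   up [299.6 171.6]
top 90 (np.float64(239.0), np.float64(182.0))
   down [242.3 185.5]
   mid .8 [240.2 184.9]
   up [240.1 175.1]
grip in rack mm [ 1.3 71.8 41.5] miss 9.5
side changed px in bay lower half 2
side [[79, 3, 30, 9, 57], [93, 5, 39, 17, 272], [47, 17, 26, 15, 156], [138, 23, 41, 6, 75], [147, 30, 36, 22, 200], [196, 37, 39, 33, 896], [152, 42, 42, 33, 312], [0, 88, 10, 24, 118], [134, 94, 8, 16, 71], [214, 109, 16, 34, 242], [32, 139, 51, 49, 1579], [25, 184, 11, 22, 82], [280, 185, 40, 28, 237], [97, 200, 28, 39, 567], [286, 205, 17, 11, 75], [32, 214, 20, 24, 227], [293, 280, 48, 24, 100], [35, 295, 32, 16, 229], [262, 310, 16, 10, 72], [261, 319, 16, 11, 80]]
top [[254, 158, 21, 17, 173], [239, 172, 4, 20, 58], [256, 175, 14, 36, 385], [70, 224, 123, 196, 11042], [69, 251, 8, 15, 54], [397, 255, 8, 11, 50], [175, 292, 180, 82, 5427], [34, 323, 26, 10, 147], [81, 331, 15, 44, 360], [0, 345, 77, 75, 3834], [100, 354, 12, 11, 72], [0, 409, 9, 11, 53]]
18.15 [0.43563571 0.25592766 0.2500581 ] [ 0.54335309  0.07436959 -0.30580415]
```

Run:
```python
from fit import *
o=np.array([.6435,.0509,.0764]); R=Ro.from_euler("z",-.1672)*Ro.from_euler("y",-.5)
for n,b in(("side",(270,150,50,60)),("top",(205,150,50,60))):
    im=ctrl.grab_frame(n); x,y,w,h=b; s=im[y:y+h,x:x+w].astype(int); m=((s[...,0]>2.6*s[...,1])&(s[...,0]>2.2*s[...,2])&(s[...,0]>70)).astype(np.uint8)
    k,l,st,ce=cv2.connectedComponentsWithStats(m)
    for i in range(1,k):
        if st[i][4]>4: print(n,st[i][4],(st[i][:4]+[x,y,0,0]).tolist(),(ce[i]+[x,y]).round(1))
    for a in(.9,1.2,1.5):
        print("  angle",a,[proj(n,R.apply(np.array([45-r*np.sin(a),60,46+r*np.cos(a)])/1e3)+o)[0].round(1).tolist() for r in(27,45,63)])
```

```text
side 7 [290, 182, 7, 4] [293.  183.3]
  angle 0.9 [[298.0, 179.6], [292.8, 179.6], [287.6, 179.6]]
  angle 1.2 [[297.9, 181.3], [292.7, 182.5], [287.5, 183.6]]
  angle 1.5 [[298.5, 182.9], [293.7, 185.0], [288.9, 187.2]]
top 46 [239, 180, 4, 12] [240.4 185.3]
  angle 0.9 [[241.7, 179.1], [240.5, 185.2], [239.3, 191.3]]
  angle 1.2 [[242.1, 179.7], [241.2, 186.0], [240.3, 192.4]]
  angle 1.5 [[242.7, 179.4], [242.1, 185.5], [241.5, 191.5]]
```

Both views put the handle between 1.2 and 1.5 rad, and the fingertip had reached the height of the full-down stop. The top view hints the bolt could be a few mm short, so I'll nudge the lowered handle across from its +y side; that also verifies both positions by touch.

```bash
python3 -m crank '[[[200,-97,0],0,0],[[200,-97,0],0,0],[[200,-97,0],0,0],[[200,-97,0],0,0],[[200,-97,0],0,0],[[200,-97,0],0,0],[[200,-97,0],0,0],[[200,-97,-40],0,0],[[200,-97,-80],0,0],[[200,-97,-115],0,0],[[200,-97,-136],0,0],[[200,-97,-136],0,0],[[200,-97,-136],0,0]]'; python3 -m crank '[[[-1,-6,0],0,0],[[-2,-12,0],0,0],[[-3,-18,0],0,0],[[-3,-18,0],0,0]]'
```

```text
t: 19.33
position: [0.6375, 0.1563, 0.1126]
tcp_rot: [0.762, 0.648, -0.001, -0.001]
wrist_force: [1.3, 0.1, 0.5]
grip_width: -0.0
t: 19.67
position: [0.6365, 0.1372, 0.1157]
tcp_rot: [0.762, 0.648, 0.001, 0.001]
wrist_force: [0.0, 0.1, 0.5]
grip_width: -0.0001
```

```bash
python3 -m crank '[[[-0.3,-2,0],0,0],[[-0.7,-4,0],0,0],[[-1,-6,0],0,0],[[-1,-6,0],0,0],[[-1,-6,0],0,0]]'
```

```text
t: 20.08
position: [0.6359, 0.1356, 0.1152]
tcp_rot: [0.761, 0.649, 0.003, -0.0]
wrist_force: [2.8, 9.2, 1.1]
grip_width: -0.0002
```

It stopped at rack y = 82.2 mm against 81.6 at the first stop: the bolt is still fully across and the lowered handle is where it should be. Retreat and hand in.

```bash
python3 -m crank '[[[2,12,0],0,0],[[2,14,10],0,0],[[2,14,50],0,0],[[2,14,90],0,0],[[2,14,130],0,0],[[-100,80,140],0,0],[[-180,120,140],0,0],[[-180,120,140],0,0],[[-180,120,140],0,0],[[-180,120,140],0,0],[[-180,120,140],0,0]]'
python3 - <<'E'
from bar import *
b=np.load("pics/s7.npy").astype(int); a=ctrl.grab_frame("side").astype(int)
print("changed px lower bay",(np.abs(a-b).max(2)>40)[195:225,280:310].sum()); s=ctrl.state(); print(s["t"],s["position"],s["wrist_force"])
ctrl.finish_job()
E
```

```text
t: 21.0
position: [0.4491, 0.2555, 0.2546]
tcp_rot: [0.76, 0.65, -0.001, -0.001]
wrist_force: [0.5, 0.1, -0.0]
grip_width: -0.0002
changed px lower bay 2
21.05 [0.45144307 0.25456209 0.2548992 ] [ 0.45624339 -0.09282489  0.62420427]
the job is handed in; nothing more can be done
```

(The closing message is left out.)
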